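Show the short sample tube to the code reader

ROBOT

A 6-joint arm with a two-finger parallel gripper is mounted at the origin on the work surface. World frame = base frame: x ahead of the robot, y to its left, z up, the work surface at z = 0. Lengths are in m, angles in rad, forces in N, time in s.
With the tool pointing down it reaches from about 0.3 to 0.775 m from the base axis. Payload 14.6 kg.
Tool frame: the origin (TCP) lies midway between the tips of the shut fingers; the grasp point (between the pads) lies 19 mm behind it (ctrl.hold_point_z is the distance from the TCP to the grasp point, in m); z points along the fingers, x is the direction in which the jaws open and shut, and the axes are right-handed (so a half turn about z gives the same grasp; the last joint's range is limited). The gripper opens to 94 mm and grips with 3 to 60 N. Pads are 16 mm wide; open, the fingers measure 119 mm over their backs; the gripper's body (75 mm by 177 mm) begins 78 mm behind the grasp point.
Start: joints at [1.138, 0.3, 1.521, -0, 1.321, -0.067], TCP at [0.197, 0.514, 0.205] pointing down, gripper open.
Joint ranges: [-3.03, 3.03], [-0.79, 2.21], [0.23, 2.52], [-1.04, 4.18], [0, 3.07], [-2.55, 2.55]. Speed limits (rad/s): [2.22, 2.22, 2.57, 3.14, 3.14, 3.14].

INTERFACE

Orientations are given as [roll, pitch, yaw] about the fixed x, y, z axes, in that order (R = Rz(yaw) Ry(pitch) Rx(roll)).
In Python, from station import ctrl, viewer, ticket, nets gives the robot as it stands.
- The arm moves only by the tool carry_out, never from a script. Its argument "commands" is one flat list of numbers, 7 for each row, row after row: the closure, from -1 (fully open) to 1 (shut), so that 0 is half open, then the shift along the world's x, y, z in cm, then the turn, a rotation vector about the world's x, y, z in rad. In form: [gripper, tx, ty, tz, ax, ay, az, gripper, tx, ty, tz, ax, ay, az, ...]. A call has 1 to 12 rows; each row is the pose to reach, as a shift and turn from the pose measured when the call began; what a row does not reach only later rows make up. A row lasts 1/12 s, in which the tool goes at most 41.7 mm and 7.16 degrees, less where a joint would pass 70% of its speed; a pose out of reach is approached as far as the arm can. A call with a gripper value outside its range is refused whole. The fingers move at their own pace and stop on an object; "force" is the grip in N (left out, the last holds). Time passes only in rows, so rows that repeat a pose let the fingers close. It gives the time, the measured TCP pose, the force and the opening at its end, in the units of the state.
- ctrl.get_obs(): the state, without advancing time (a new reading comes with each control period).
- viewer.camera(name): name is "scene" or "top"; returns (picture, depth): 400x640x3 uint8, blue, green, red; 400x640 float32, m along the optical axis (not along the pixel's ray), 0 where there is no reading.
- viewer.camera_info(name): a dict with "fx", "fy", "cx", "cy" (pixels), "R" (3x3) and "t" (3): a world point X has camera coordinates R X + t. Camera axes: x right, y down, z forward; pixel columns grow to the right and rows downward; lengths in m; the calibration is good to about 2 mm. A picture is of the moment at which its call begins. camera_info takes no time and is no camera call.
- ticket.hand_in(): hands the job in, once; it reports no verdict.
Trained networks look in the newest picture that a camera, given by its name, has taken for a name from the list of things; names that differ only in an ending like _2 or _b are one class to them, and where a whole thing is asked for, a point or a joint stands for the part that bears it (a point fixed in the world has none). Each returns a list of dicts, best first, with "confidence" (0 to 1); they miss things now and then, are a little off and sometimes report something else, mostly with a low value. They report only what shows in the picture. A call takes as long as a camera call. They do not tell look-alikes from the thing itself.
- nets.silhouettes(camera, thing): "region" (400x640 bool, what is visible of it) and "extent" ([left, top, right, bottom] in pixels, round what is visible of it).
The state is a dict: "time_s": time; "qpos": joint angles; "joint_vel": joint speeds; "tau": joint torques, N m; "ee_pos": TCP position; "eef_rot": TCP orientation; "force": force on the tool from outside, world axes, zero at the start; "moment": the same for the moment, N m; "grip_width": finger opening in m.
Only numpy, scipy, OpenCV 4.12 (cv2) and the standard library are available. Lean on these libraries where they do the work, as an engineer would, in place of code of your own. Each camera call takes 0.05 s, during which the arm holds its last target. There are 200 camera calls.

TASK

One of the four blue-capped sample tubes standing in the rack is shorter than the others. Lift that short tube out, carry it over the top of the splash guard and finish still holding it upright and still over the middle of the code reader's round red glass, its foot hovering about a centimetre above the glass. Do not touch the reader or the guard at any time, and leave the other tubes, the bottle, the jar and the marker where they are; do not let go of the tube at the end.

Things in the scene. Friction and masses are not known exactly. Their poses are not given: they have to be found in the camera images.
- short_tube: The short sample tube: white body, blue screw cap, 76 mm long over all (the other three are 110 mm). Body 16 mm diameter, cap 19 mm diameter and 14 mm tall at the top (62 to 76 mm above the foot), 11 to 23 g. It stands upright in any one of the rack's four wells, its cap about 34 mm lower than the others. Origin: centre of its flat foot; z up its axis. Its bottom code is on the foot.
- tall_tube1: Sample tube with a blue screw cap and white label standing in one of the rack's wells, one of three of full length: 110 mm long, body 16 mm diameter, cap 19 mm diameter and 14 mm tall. Origin: centre of its foot; z up its axis. To be left alone.
- tall_tube2: Sample tube with a blue screw cap and white label standing in one of the rack's wells, one of three of full length: 110 mm long, body 16 mm diameter, cap 19 mm diameter and 14 mm tall. Origin: centre of its foot; z up its axis. To be left alone.
- tall_tube3: Sample tube with a blue screw cap and white label standing in one of the rack's wells, one of three of full length: 110 mm long, body 16 mm diameter, cap 19 mm diameter and 14 mm tall. Origin: centre of its foot; z up its axis. To be left alone.
- rack: White tube rack, fixed, 230 x 90 x 42 mm tall. Origin: centre of its underside on the bench; x along its length, z up. Four wells in a zigzag at (x, y) = (-75, -18), (-25, 18), (25, -18) and (75, 18) mm, 18 mm wide, with their floor 6 mm above the bench (36 mm deep): the tubes stand on that floor with 1 mm of play all round.
- guard: Low frosted splash guard with an aluminium top edge, fixed upright on the bench between rack and reader: 340 mm long (its x), 120 mm tall, panel 5 mm and top edge 9 mm thick (its y); two feet 60 mm wide, 8 mm high, at x = -150 and 150 mm. Origin: centre of its underside on the bench; z up. The rack may be on either side of it, the reader is on the other.
- reader: Code reader, a fixed black box 120 x 120 x 60 mm tall with a round red glass 44 mm in diameter in the middle of its top, looking up. Origin: centre of its underside on the bench; z up.
- glass (a point): Centre of the reader's red glass, on its upper surface, 61 mm above the bench (1 mm above the box's top).
- bottle: Amber bottle, 60 mm diameter, 130 mm tall, standing at the far side. Origin: centre of its underside. Bystander.
- jar: White jar with red lid, 60 mm diameter, 80 mm tall, standing at the far side. Origin: centre of its underside. Bystander.
- marker: Grey and black marker pen lying on the bench at the left (+y) end of the work, 125 mm long, 15 mm thick. Origin: below its middle; x along it. Bystander.
Not all that is in view belongs to the job. Leave any yellow look-alike of the short_tube alone. Of the things that look like the reader, the smaller one is meant.

How it is judged:
By the outcome, as a careful person would: the job done as asked, in the order asked, and still so for the second after the job is handed in, while the arm keeps its last pose, push and grip.
It also fails if it takes over 42 s, if anything falls off the work surface, if the arm or the gripper's body presses on something with over 40 N, if the wrist force passes 120 N, or if a joint passes its speed limit or range.

## Working session

There is one attempt and no reset: what is moved stays moved. The work goes in short steps, Python scripts to look and compute and a tool call to move; the robot and the scene stay as the last step left them, time stands still between calls to the robot, and variables do not carry over. Pictures are saved under pics/ and viewed, about 8 in all and at most 12, crops included, and the job is handed in when it is done.

Besides the shell and the picture viewer there is one more tool, called after "Request:" as name(argument=value, ...), one argument or row to a line, values as JSON. carry_out: Moves the arm, as the interface text tells. Its arguments: {"type":"object","properties":{"commands":{"type":"array","items":{"type":"number"}},"force":{"type":"number"}},"required":["commands"]}

```bash
mkdir -p pics
cat > h.py <<'E'
import numpy as np, cv2
from station import ctrl, viewer, ticket, nets
def cloud(name):
    im,d=viewer.camera(name); c=viewer.camera_info(name)
    v,u=np.mgrid[:400,:640]
    P=np.stack([(u-c["cx"])/c["fx"]*d,(v-c["cy"])/c["fy"]*d,d],-1)
    W=(P-np.array(c["t"]))@np.array(c["R"])
    W[d==0]=np.nan
    return im,W
E
python3 - <<'E'
from h import *
np.set_printoptions(precision=4,suppress=True)
for n in ["top","scene"]:
    im,W=cloud(n); cv2.imwrite(f"pics/{n}1.png",im); np.save(f"{n}W.npy",W)
    c=viewer.camera_info(n); print(n, -np.array(c["R"]).T@np.array(c["t"]))
    for t in ["short_tube","tall_tube1","rack","guard","reader"]:
        for r in nets.silhouettes(n,t)[:6]:
            m=r["region"]; print(t,round(r["confidence"],2),r["extent"],np.nanmedian(W[m],0))
o=ctrl.get_obs(); print(o["time_s"],o["ee_pos"],o["eef_rot"],o["grip_width"],ctrl.hold_point_z)
E
```

```text
top [0.2729 0.0567 1.1356]
short_tube 0.72 [252.6, 77.4, 280.0, 117.3] [0.741  0.1709 0.0857]
short_tube 0.68 [161.4, 153.6, 174.6, 207.2] [0.561  0.3932 0.0122]
short_tube 0.61 [222.0, 139.0, 231.4, 152.6] [0.625  0.2586 0.0799]
short_tube 0.61 [180.8, 134.8, 201.4, 154.5] [0.6272 0.3399 0.0526]
tall_tube1 0.7 [236.7, 202.0, 247.9, 219.4] [0.4784 0.2063 0.1123]
tall_tube1 0.49 [404.8, 83.5, 438.7, 119.9] [ 0.7549 -0.1745  0.0768]
tall_tube1 0.46 [220.8, 180.6, 229.1, 192.7] [0.5246 0.2458 0.1095]
rack 0.89 [217.6, 132.0, 257.6, 231.2] [0.5467 0.2308 0.0424]
guard 0.75 [331.5, 104.9, 364.6, 270.6] [ 0.523  -0.0122  0.081 ]
reader 0.83 [149.7, 274.2, 248.9, 362.7] [0.2573 0.2742 0.0867]
reader 0.64 [399.4, 184.1, 463.9, 247.6] [ 0.4969 -0.1971  0.0597]
reader 0.43 [254.9, 75.5, 282.6, 118.4] [0.7404 0.1706 0.085 ]
scene [1.0435 0.827  0.6429]
short_tube 0.76 [358.4, 285.7, 372.2, 327.4] [0.6351 0.3487 0.0488]
short_tube 0.5 [332.7, 255.8, 340.1, 282.2] [0.6309 0.2665 0.0712]
tall_tube1 0.88 [337.7, 218.6, 353.3, 261.7] [0.5857 0.2256 0.0919]
tall_tube1 0.72 [368.8, 222.5, 382.7, 257.7] [0.5329 0.2557 0.0851]
tall_tube1 0.7 [374.5, 204.2, 385.9, 227.2] [0.4868 0.2153 0.1061]
tall_tube1 0.67 [295.7, 225.0, 417.8, 313.1] [0.5809 0.2611 0.0413]
rack 0.77 [295.7, 222.9, 417.6, 315.6] [0.5799 0.2608 0.0413]
rack 0.36 [336.6, 222.1, 351.8, 259.2] [0.586  0.2256 0.089 ]
guard 0.77 [224.0, 142.3, 358.4, 241.3] [ 0.5586 -0.0072  0.068 ]
reader 0.8 [423.8, 169.0, 548.1, 267.8] [0.3065 0.3144 0.0798]
0.6 [0.1967 0.5136 0.2054] [-3.1416  0.      1.205 ] 0.09419265194637834 0.0188
```

View pics/top1.png

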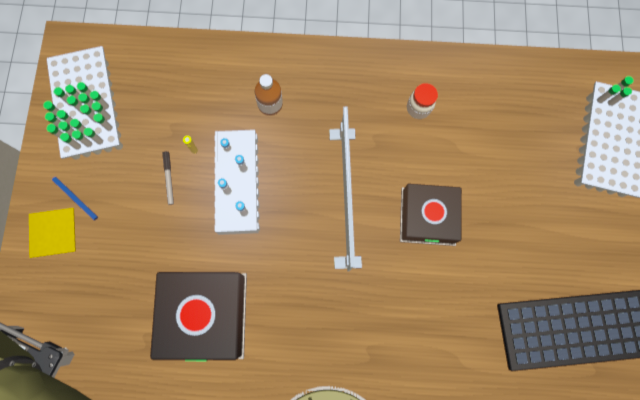

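View pics/scene1.png

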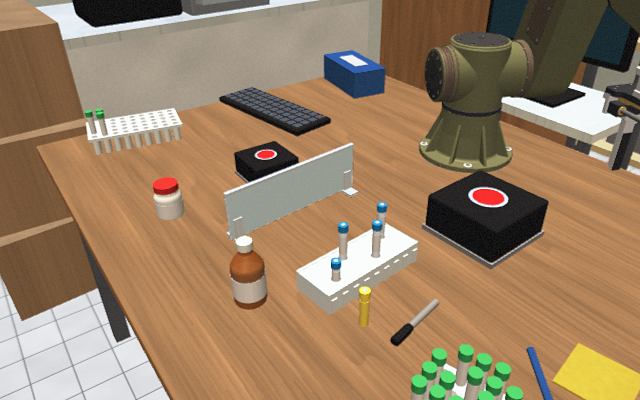

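Candidates for short_tube: the blue-capped tubes at top (225,142), (240,159), (223,183) and (240,206), plus the yellow look-alike at (187,140). (225,142), which is scene (336,262), fits: it has a blue cap in the rack and is visibly lower (z≈0.08 against ≈0.11). For the reader, the smaller box at top (434,211) is meant. I'll measure and confirm with one crop.

Run:
```python
from h import *
np.set_printoptions(precision=4,suppress=True)
ims={n:cv2.imread(f"pics/{n}1.png") for n in("top","scene")}
for n in ims:
    im=ims[n]; W=np.load(f"{n}W.npy"); hsv=cv2.cvtColor(im,cv2.COLOR_BGR2HSV)
    def comps(mask,lbl):
        k,l,s,c=cv2.connectedComponentsWithStats(mask.astype(np.uint8))
        for i in range(1,k):
            if s[i,4]<12: continue
            P=W[l==i]; P=P[np.isfinite(P[:,2])]; zt=np.percentile(P[:,2],95)
            T=P[P[:,2]>zt-.004]
            print(n,lbl,c[i],s[i,4],"ztop",round(zt,4),"mean top",T.mean(0),"mid",(T.min(0)+T.max(0))/2)
    h,s,v=cv2.split(hsv)
    reg=(W[...,0]>.4)&(W[...,0]<.7)&(W[...,1]>.1)&(W[...,1]<.32)&(W[...,2]>.05)
    comps((h>92)&(h<125)&(s>100)&reg,"cap")
    comps(((h<8)|(h>172))&(s>150)&(W[...,0]>.1)&(W[...,2]<.13)&(W[...,2]>.03)&(W[...,0]<.7),"red")
    g=(W[...,0]>.3)&(W[...,0]<.75)&(abs(W[...,1])<.08)&(W[...,2]>.114)&(W[...,2]<.13)
    P=W[g]; print("guard",len(P),P[P[:,0].argmin()],P[P[:,0].argmax()])
    r=(W[...,0]>.35)&(W[...,0]<.7)&(W[...,1]>.1)&(W[...,1]<.32)&(abs(W[...,2]-.042)<.004)
    print("rack",cv2.minAreaRect(W[r][:,:2].astype(np.float32)))
    r=(abs(W[...,0]-.5)<.12)&(abs(W[...,1]+.2)<.12)&(abs(W[...,2]-.06)<.005)
    print("reader",cv2.minAreaRect(W[r][:,:2].astype(np.float32)))
a=cv2.resize(ims["top"][125:240,175:290],(400,400)); b=cv2.resize(ims["scene"][190:320,280:410],(400,400))
cv2.imwrite("pics/crop.png",np.hstack([a,b]))
```

```text
top cap [224.3902 142.6098] 41 ztop 0.0844 mean top [0.6266 0.2585 0.083 ] mid [0.6266 0.2583 0.083 ]
top cap [239.0233 158.814 ] 43 ztop 0.119 mean top [0.581  0.2184 0.1174] mid [0.5814 0.218  0.1176]
top cap [222.     182.7073] 41 ztop 0.1184 mean top [0.5277 0.2486 0.1168] mid [0.5282 0.2486 0.1172]
top cap [239.6818 205.5909] 44 ztop 0.1191 mean top [0.4816 0.2087 0.1172] mid [0.4815 0.208  0.1182]
top red [433.9511 211.094 ] 266 ztop 0.0639 mean top [ 0.5044 -0.2026  0.0619] mid [ 0.5036 -0.2029  0.0634]
top red [195.0684 314.7209] 731 ztop 0.091 mean top [0.2602 0.2811 0.0888] mid [0.26   0.2814 0.0902]
guard 730 [ 0.3694 -0.0223  0.1175] [0.7094 0.0033 0.1177]
rack ((0.5548311471939087, 0.23388242721557617), (0.23103472590446472, 0.09046602994203568), 5.7901177406311035)
reader ((0.5036344528198242, -0.20260119438171387), (0.12106317281723022, 0.12080663442611694), 89.01627349853516)
scene cap [381.3291 207.3165] 79 ztop 0.1174 mean top [0.4841 0.2114 0.116 ] mid [0.4837 0.2099 0.1158]
scene cap [376.5814 225.3256] 86 ztop 0.1174 mean top [0.5301 0.2519 0.1158] mid [0.5287 0.2511 0.1159]
scene cap [342.7412 227.3294] 85 ztop 0.1173 mean top [0.5837 0.2213 0.1156] mid [0.582  0.2202 0.1158]
scene cap [335.5161 263.6989] 93 ztop 0.0833 mean top [0.6294 0.2627 0.0817] mid [0.6278 0.2607 0.0818]
scene red [265.2947 153.9579] 95 ztop 0.0634 mean top [ 0.5042 -0.2028  0.0615] mid [ 0.5046 -0.2035  0.0618]
scene red [487.9286 196.4286] 378 ztop 0.0893 mean top [0.2597 0.2825 0.0877] mid [0.2602 0.2816 0.0882]
guard 642 [ 0.3682 -0.0326  0.1175] [0.7089 0.0015 0.1168]
rack ((0.5102651119232178, 0.23074021935462952), (0.3231697976589203, 0.09454929828643799), 5.557336330413818)
reader ((0.5044783353805542, -0.2005346566438675), (0.12509135901927948, 0.12152664363384247), 88.49015808105469)
```

View pics/crop.png

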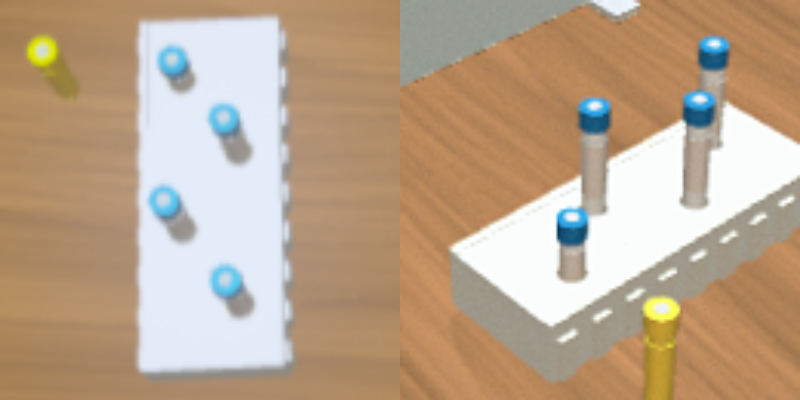

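The crop confirms it: the short tube is the blue one at the far-left well (crop-left 173,62; crop-right 571,228). Its cap is clearly lower, and yellow stands outside the rack. Target tube axis is ≈(0.627, 0.259) and the glass is ≈(0.504, -0.203). First I move above the tube, with the jaws turned across the line to the neighbouring tube.

Request:
carry_out(
  commands=[0, 3, -1.8, 0, 0, 0, -0.1, 0, 6.5, -3.8, 0, 0, 0, -0.2, 0, 10, -5.9, 0, 0, 0, -0.3, 0, 13.5, -8, 0, 0, 0, -0.42, 0, 17, -10, 0, 0, 0, -0.54, 0, 20.5, -12.1, 0, 0, 0, -0.66, 0, 24, -14.2, 0, 0, 0, -0.78, 0, 27.5, -16.2, 0, 0, 0, -0.9, 0, 31, -18.3, 0, 0, 0, -1.02, 0, 34.5, -20.4, 0, 0, 0, -1.14, 0, 38, -22.4, 0, 0, 0, -1.26, 0, 41, -24.2, 0, 0, 0, -1.36],
  force=15,
)

```text
time_s: 1.6
ee_pos: [0.6087, 0.2698, 0.2053]
eef_rot: [3.142, -0.0, -0.162]
force: [-0.6, 0.9, 0.9]
grip_width: 0.0471
```

Request:
carry_out(
  commands=[0, 0.6, -0.4, 0, 0, 0, -0.12, 0, 1.2, -0.8, 0, 0, 0, -0.24, 0, 1.8, -1.1, -1, 0, 0, -0.36, 0, 1.8, -1.1, -2, 0, 0, -0.48, 0, 1.8, -1.1, -3, 0, 0, -0.6, 0, 1.8, -1.1, -4, 0, 0, -0.69, 0, 1.8, -1.1, -5, 0, 0, -0.69, 0, 1.8, -1.1, -6, 0, 0, -0.69, 0, 1.8, -1.1, -7, 0, 0, -0.69, 0, 1.8, -1.1, -7.5, 0, 0, -0.69, 0, 1.8, -1.1, -7.5, 0, 0, -0.69, 0, 1.8, -1.1, -7.5, 0, 0, -0.69],
)

```text
time_s: 2.6
ee_pos: [0.6267, 0.2588, 0.1303]
eef_rot: [3.141, -0.0, -0.851]
force: [-0.1, -0.5, 0.4]
grip_width: 0.0469
```

Run:
```python
from h import *
o=ctrl.get_obs(); print(o["time_s"],o["ee_pos"],o["eef_rot"],o["grip_width"])
im,W=cloud("scene"); a=cv2.resize(im[130:310,250:430],(400,400),interpolation=3)
im,W=cloud("top"); b=cv2.resize(im[90:220,165:295],(400,400),interpolation=3)
cv2.imwrite("pics/pre.png",np.hstack([a,b]))
```

```text
2.6 [0.62668416 0.25883656 0.13032122] [ 3.14144756e+00 -2.31022693e-05 -8.51074676e-01] 0.04693793733564652
```

View pics/pre.png

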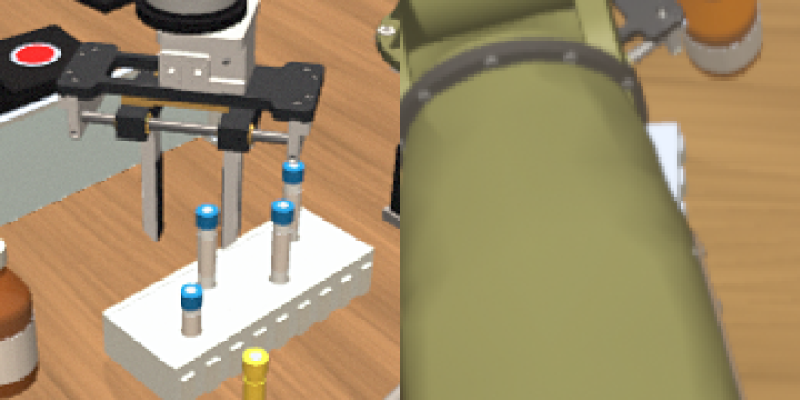

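Run:
```python
from h import *
c=viewer.camera_info("scene")
o=ctrl.get_obs(); print(o["ee_pos"])
def pr(X):
    p=np.array(c["R"])@np.array(X)+np.array(c["t"]); return np.round([c["fx"]*p[0]/p[2]+c["cx"],c["fy"]*p[1]/p[2]+c["cy"]],1), 
x=np.array([np.cos(-.851),np.sin(-.851),0])
for s in(-.0235,0,.0235): print(pr(o["ee_pos"]+s*x))
im,W=cloud("scene")
# finger points: between z .125 and .2 near TCP
m=(np.hypot(W[...,0]-.627,W[...,1]-.259)<.09)&(W[...,2]>.122)&(W[...,2]<.17)
for lo in (.122,.13,.14,.15,.16):
    k=m&(W[...,2]>lo)&(W[...,2]<lo+.01); v,u=np.nonzero(k)
    if len(u): print(lo,len(u),u.min(),u.max(),v.min(),v.max(),W[k].mean(0))
for uv in [(317,232),(354,236),(315,210),(354,210)]: print(uv,W[uv[1],uv[0]])
```

```text
[0.62691917 0.25892756 0.1310053 ]
(array([349.4, 238.6]),)
(array([335.7, 236.8]),)
(array([322., 235.]),)
0.122 2 322 350 236 242 [0.63048987 0.26443202 0.13124672]
0.13 48 316 356 230 242 [0.63279189 0.26353314 0.13616105]
0.14 92 314 358 224 238 [0.63179462 0.26421497 0.14512594]
0.15 96 314 358 219 233 [0.63178982 0.26441177 0.15491295]
0.16 96 314 358 214 228 [0.63331751 0.26295982 0.16526755]
(317, 232) [0.65502046 0.2451127  0.14480139]
(354, 236) [0.61361017 0.29135718 0.14578738]
(315, 210) [0.65730112 0.24443192 0.18874696]
(354, 210) [0.61314619 0.28943612 0.19517115]
```

The fingers straddle the short tube as computed, and my impression that they were elsewhere was just perspective. Next: descend to the cap and close.

Request:
carry_out(
  commands=[0, 0, 0, -1.2, 0, 0, 0, 0, 0, 0, -2.4, 0, 0, 0, 0, 0, 0, -3.6, 0, 0, 0, 0, 0, 0, -4.8, 0, 0, 0, 0, 0, 0, -5.8, 0, 0, 0, 0, 0, 0, -6.6, 0, 0, 0, 0, 0, 0, -7.2, 0, 0, 0, 0, 0, 0, -7.5, 0, 0, 0, 0, 0, 0, -7.5, 0, 0, 0, 0, 0, 0, -7.5, 0, 0, 0],
  force=15,
)

```text
time_s: 3.58
ee_pos: [0.6271, 0.259, 0.0564]
eef_rot: [-3.14, -0.001, -0.852]
force: [0.0, 0.2, 0.4]
grip_width: 0.0468
```

Request:
carry_out(
  commands=[0.2, 0, 0, 0, 0, 0, 0, 0.35, 0, 0, 0, 0, 0, 0, 0.5, 0, 0, 0, 0, 0, 0, 0.6, 0, 0, 0, 0, 0, 0, 0.7, 0, 0, 0, 0, 0, 0, 1, 0, 0, 0, 0, 0, 0, 1, 0, 0, 0, 0, 0, 0, 1, 0, 0, 0, 0, 0, 0, 1, 0, 0, 0, 0, 0, 0, 1, 0, 0, 0, 0, 0, 0],
  force=15,
)

```text
time_s: 4.42
ee_pos: [0.6272, 0.259, 0.0565]
eef_rot: [-3.14, -0.001, -0.852]
force: [0.5, -0.1, 2.0]
grip_width: 0.0185
```

Request:
carry_out(
  commands=[1, 0, 0, 0.5, 0, 0, 0, 1, 0, 0, 1.3, 0, 0, 0, 1, 0, 0, 2.3, 0, 0, 0, 1, 0, 0, 3.5, 0, 0, 0, 1, 0, 0, 5, 0, 0, 0, 1, 0, 0, 7, 0, 0, 0, 1, 0, 0, 9, 0, 0, 0, 1, 0, 0, 11, 0, 0, 0, 1, 0, 0, 13, 0, 0, 0, 1, 0, 0, 15, 0, 0, 0, 1, 0, 0, 16.3, 0, 0, 0, 1, 0, 0, 17, 0, 0, 0],
)

```text
time_s: 5.42
ee_pos: [0.6276, 0.2591, 0.2301]
eef_rot: [-3.136, -0.002, -0.852]
force: [0.4, -0.3, -0.4]
grip_width: 0.0185
```

```bash
cat > look.py <<'E'
from h import *
import sys
# find held tube: points near the tool axis below the fingers
np.set_printoptions(precision=4,suppress=True)
o=ctrl.get_obs(); e=np.array(o["ee_pos"]); print(o["time_s"],e,o["eef_rot"],o["grip_width"])
im,W=cloud("scene")
m=(np.hypot(W[...,0]-e[0],W[...,1]-e[1])<.025)&(W[...,2]<e[2]-.004)&(W[...,2]>e[2]-.07)
for dz in np.arange(-.066,-.004,.006):
    k=m&(abs(W[...,2]-e[2]-dz)<.003)
    if k.sum()>2: print(round(dz,3),k.sum(),W[k].mean(0)-e)
c=viewer.camera_info("scene")
p=np.array(c["R"])@e+np.array(c["t"]); u=int(c["fx"]*p[0]/p[2]+c["cx"]); v=int(c["fy"]*p[1]/p[2]+c["cy"]); print(u,v)
cv2.imwrite(sys.argv[1],cv2.resize(im[max(v-60,0):v+60,max(u-80,0):u+80],(800,600),interpolation=3))
E
python3 look.py pics/lift.png
```

```text
5.4167 [0.6276 0.2591 0.2301] [-3.1363 -0.0022 -0.8516] 0.01849532342211575
-0.048 23 [ 0.0045  0.0061 -0.0474]
-0.042 31 [ 0.0039  0.0063 -0.0424]
-0.036 32 [ 0.0045  0.0065 -0.0358]
-0.03 33 [ 0.0044  0.0068 -0.0299]
-0.024 33 [ 0.0045  0.0063 -0.0238]
-0.018 27 [ 0.0044  0.0066 -0.018 ]
-0.012 35 [ 0.0044  0.0071 -0.0121]
-0.006 27 [ 0.0049  0.0066 -0.0065]
335 185
```

View pics/lift.png

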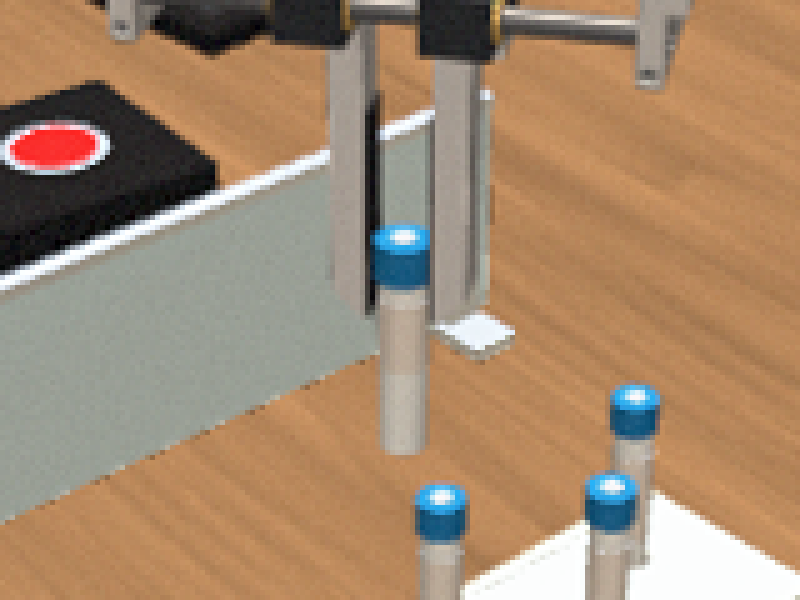

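The tube is held upright by its cap and hangs clear of the rack, with its foot 50 mm below the TCP (z≈0.18). The other tubes are in place. Next I carry it over the guard.

Request:
carry_out(
  commands=[1, -0.13, -0.5, 0, 0, 0, 0, 1, -0.4, -1.5, 0, 0, 0, 0, 1, -0.8, -3, 0, 0, 0, 0, 1, -1.34, -5, 0, 0, 0, 0, 1, -2, -7.5, 0, 0, 0, 0, 1, -2.8, -10.5, 0, 0, 0, 0, 1, -3.6, -13.5, 0, 0, 0, 0, 1, -4.4, -16.5, 0, 0, 0, 0, 1, -5.2, -19.5, 0, 0, 0, 0, 1, -6, -22.5, 0, 0, 0, 0, 1, -6.8, -25.5, 0, 0, 0, 0, 1, -7.6, -28.5, 0, 0, 0, 0],
)

```text
time_s: 6.47
ee_pos: [0.5502, -0.0277, 0.2295]
eef_rot: [-3.137, -0.001, -0.852]
force: [0.9, -0.4, 0.5]
grip_width: 0.0186
```

Request:
carry_out(
  commands=[1, -0.7, -2.8, 0, 0, 0, 0, 1, -1.4, -5.4, 0, 0, 0, 0, 1, -2.1, -8, 0, 0, 0, 0, 1, -2.7, -10.4, 0, 0, 0, 0, 1, -3.3, -12.6, 0, 0, 0, 0, 1, -3.8, -14.4, 0, 0, 0, 0, 1, -4.2, -15.8, 0, 0, 0, 0, 1, -4.4, -16.7, 0, 0, 0, 0, 1, -4.6, -17.3, 0, 0, 0, 0, 1, -4.6, -17.5, 0, 0, 0, 0, 1, -4.6, -17.5, 0, 0, 0, 0, 1, -4.6, -17.5, 0, 0, 0, 0],
)

```text
time_s: 7.47
ee_pos: [0.5043, -0.2022, 0.2293]
eef_rot: [-3.137, -0.001, -0.851]
force: [0.4, -0.1, -0.7]
grip_width: 0.0185
```

```bash
python3 look.py pics/over.png
```

```text
7.4667 [ 0.5043 -0.2022  0.2293] [-3.1368 -0.0012 -0.8515] 0.01853964291477678
-0.048 13 [ 0.0022  0.0077 -0.0475]
-0.042 18 [ 0.0032  0.0071 -0.0421]
-0.036 15 [ 0.0034  0.0082 -0.0352]
-0.03 19 [ 0.0036  0.0064 -0.0297]
-0.024 16 [ 0.0024  0.0069 -0.0237]
-0.018 16 [ 0.0029  0.0082 -0.0177]
-0.012 22 [ 0.0022  0.0069 -0.0118]
-0.006 13 [ 0.0044  0.0056 -0.0061]
259 88
```

Request:
carry_out(
  commands=[1, 0, -0.1, -0.5, 0, 0, 0, 1, 0, -0.15, -1.5, 0, 0, 0, 1, 0, -0.15, -3, 0, 0, 0, 1, 0, -0.15, -4.5, 0, 0, 0, 1, 0, -0.15, -6, 0, 0, 0, 1, 0, -0.15, -7.4, 0, 0, 0, 1, 0, -0.15, -8.6, 0, 0, 0, 1, 0, -0.15, -9.5, 0, 0, 0, 1, 0, -0.15, -10.2, 0, 0, 0, 1, 0, -0.15, -10.6, 0, 0, 0, 1, 0, -0.15, -10.7, 0, 0, 0, 1, 0, -0.15, -10.7, 0, 0, 0],
)

```text
time_s: 8.52
ee_pos: [0.5044, -0.2036, 0.1224]
eef_rot: [-3.137, -0.001, -0.851]
force: [-0.2, 0.4, 0.1]
grip_width: 0.0184
```

```bash
python3 look.py pics/fin.png
python3 - <<'E'
from h import *
W=cloud("scene")[1]
m=(np.hypot(W[...,0]-.504,W[...,1]+.203)<.02)&(W[...,2]>.066)&(W[...,2]<.1)
print(W[m][:,2].min() if m.any() else None)
o=ctrl.get_obs(); print(np.abs(o["joint_vel"]).max(),o["force"])
E
```

```text
8.5167 [ 0.5044 -0.2036  0.1224] [-3.1367 -0.0014 -0.8512] 0.01839813323028743
-0.066 8 [ 0.004   0.0001 -0.0633]
-0.06 126 [ 0.0008  0.002  -0.0609]
-0.048 12 [ 0.0022  0.0067 -0.0469]
-0.042 13 [ 0.0042  0.0056 -0.0419]
-0.036 14 [ 0.0023  0.0076 -0.0353]
-0.03 12 [ 0.0035  0.0067 -0.0298]
-0.024 17 [ 0.0029  0.0068 -0.024 ]
-0.018 15 [ 0.0027  0.0073 -0.0178]
-0.012 16 [ 0.0027  0.0071 -0.0122]
-0.006 10 [ 0.0036  0.0076 -0.007 ]
263 131
0.07192392663140701
0.0035378147687210775 [-0.37173547 -0.53095672 -0.39212127]
```

View pics/fin.png

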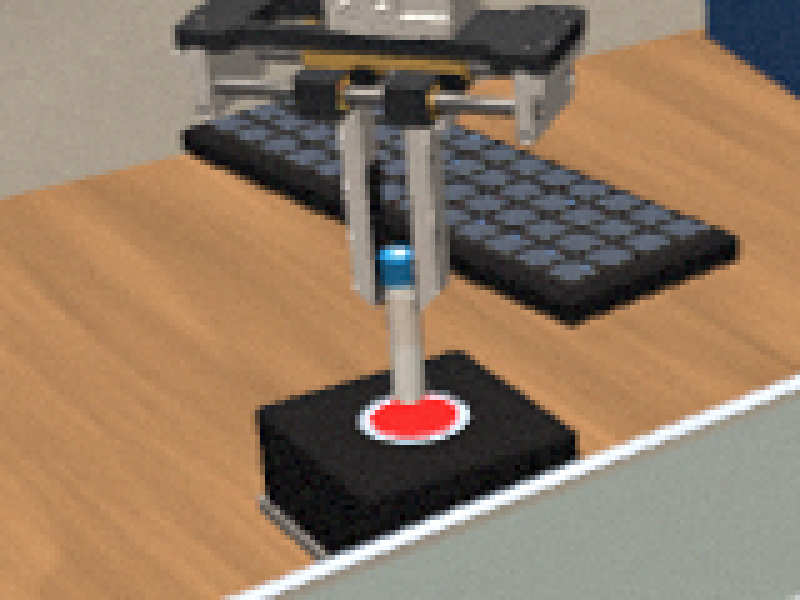

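Run:
```python
from h import *
np.set_printoptions(precision=4,suppress=True)
c=viewer.camera_info("scene")
def pr(X):
    p=np.array(c["R"])@np.array(X)+np.array(c["t"]); return np.array([c["fx"]*p[0]/p[2]+c["cx"],c["fy"]*p[1]/p[2]+c["cy"]])
e=np.array(ctrl.get_obs()["ee_pos"])
old=cv2.imread("pics/scene1.png").astype(int); im,W=cloud("scene"); new=im.astype(int)
print("glass px pred",pr([.504,-.203,.061]),"seen 265.3 153.95","px per cm x,y",pr([.514,-.203,.061])-pr([.504,-.203,.061]),pr([.504,-.193,.061])-pr([.504,-.203,.061]))
for dz in (-.042,-.03,-.022):
    p=pr(e+[0,0,dz]); v=int(round(p[1])); d=np.abs(new[v,240:290]-old[v,240:290]).sum(1)
    w=np.where(d>60,1,0); u=np.arange(240,290); print(dz,p,"tube cols",u[w>0], (w*u).sum()/w.sum())
# top view: is glass/tube visible?
im,_=cloud("top"); h=cv2.cvtColor(im,cv2.COLOR_BGR2HSV); print("top red px near",(((h[...,0]<8)|(h[...,0]>172))&(h[...,1]>150))[195:228,415:455].sum())
```

```text
glass px pred [265.2294 154.0434] seen 265.3 153.95 px per cm x,y [-3.5271  1.1026] [2.0225 1.474 ]
-0.042 [264.2672 146.7463] tube cols [261 262 263 264 265 266 267] 264.0
-0.03 [263.8936 142.3154] tube cols [261 262 263 264 265 266] 263.5
-0.022 [263.6425 139.3364] tube cols [261 262 263 264 265 266] 263.5
top red px near 0
```

The predicted and seen pixels agree to within about 0.4 px (roughly 1 mm), and the arm is still. Handing in.

```bash
python3 -c "
from station import ticket
print(ticket.hand_in())"
```

```text
the job is handed in; nothing more can be done
None
```

I lifted the short blue-capped tube out of its far-left well by the cap, carried it over the guard and handed in the job. The tube is still gripped and upright over the middle of the smaller reader's glass.

- **Carry:** the foot stayed about 6 cm above the guard's top edge on the way over.
- **Position:** the tube axis is at about (0.504, -0.203). In the scene camera it matches the predicted glass centre to about 1 mm.
- **Height:** the lowest foot point measured z ≈ 0.072, which is about 11 mm above the glass.
- **Upright and still:** tilt is about 0.005 rad. The arm was at rest, and every move ended with about 2 N or less on the tool.
- **Time:** about 8.7 s on the robot's clock at hand-in.

**Gaps in the checks:**
- My first by-eye reading of the last picture suggested the tube was about 2 mm off. The pixel check did not confirm that.
- The arm hid the glass from the top camera, so the final position was checked in the scene camera only.
- After the lift I saw the other three tubes still in place. I did not take another whole-scene picture afterwards to recheck them or the bottle, jar and marker.

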